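# Gauge a cannoli pin in the hole board

### The job

Size the middle-thickness wooden pastry pin on the wooden hole gauge: take it upright from the tray, lower it down through the widest hole until it stands on the counter, then lift it out and step down to the next hole, the middle one, which is the snuggest that it passes. Lower it, do not drop it, and leave it standing upright on the counter in the middle hole; leave the other two pins standing where they are.

Things in the scene. Friction and masses are not known exactly. Their poses are not given: they have to be found in the camera images.
- pin_medium: The pin to be gauged: a plain pale wooden cylinder, 28 mm in diameter and 150 mm long, about 70 g, standing upright and loose on the tray among the two other pins (told apart by thickness only). Origin at the centre of its lower end, z up. Tray: fixed square aluminium sheet, 250 mm, floor 4 mm above the counter, rim 12 mm high.
- pin_thick: Bystander pin of the same wood and length (150 mm), 42 mm in diameter, standing upright and loose on the tray. Origin at the centre of its lower end, z up. The pins stand at least 120 mm apart; nothing else near the tray or gauge is taller than 50 mm. Leave it.
- pin_thin: Bystander pin of the same wood and length (150 mm), 18 mm in diameter, standing upright and loose on the tray. Origin at the centre of its lower end, z up. Leave it.
- gauge: Fixed wooden hole gauge: board 100 (x) by 260 (y) by 20 mm on two end feet, underside 40, top 60 mm above the counter, open below, at any yaw. Origin: centre of its footprint, on the counter, z up. Round through holes in a row at x = 0: wide 54 mm at y = +78 mm, middle 38 mm at y = 0, narrow 23 mm at y = -70 mm, mouths countersunk 5 mm. A pin passed through stands on the counter.

How it is judged:
By the outcome, as a careful person would: the job done as asked, in the order asked, and still so for the second after the job is handed in, with the robot touching nothing.
It also fails if it takes over 48 s, if anything falls off the work surface, if the arm or the gripper's body presses on something with over 40 N, if the wrist force passes 120 N, or if a joint passes its speed limit or range.

### The arm

A 6-joint arm with a two-finger parallel gripper is mounted at the origin on the work surface. World frame = base frame: x ahead of the robot, y to its left, z up, the work surface at z = 0. Lengths are in m, angles in rad, forces in N, time in s.
With the tool pointing down it reaches from about 0.35 to 0.775 m from the base axis. Payload 5.5 kg.
Tool frame: the origin (TCP) lies midway between the tips of the shut fingers; the grasp point (between the pads) lies 19 mm behind it; z points along the fingers, y is the line along which they close (so a half turn about z gives the same grasp; the last joint's range is limited). The gripper opens to 85 mm and grips with 20 to 120 N. Pads are 22 mm wide; open, the fingers measure 114 mm over their backs; the gripper's body (76 mm by 85 mm) begins 54 mm behind the grasp point. The pads swing forward as they close: fully open they stand 13 mm farther back than shut.
Start: joints at [0.991, 0.313, 0.046, 1.304, 0, 1.431], TCP at [0.245, 0.52, 0.231] pointing down, gripper open.
Joint ranges: [-2.76, 2.76], [-0.86, 1.69], [-1.03, 1.26], [-2.2, 2.34], [-1.47, 1.5], [-3.14, 3.14]. Speed limits (rad/s): [2.57, 2.57, 3.14, 3.14, 3.14, 3.14].

### API

Orientations are given as a unit quaternion [x, y, z, w].
In Python, from station import bot gives the robot as it stands.
- The arm moves only by the tool move_tool, called after "Emit:" by a JSON object that holds its "fn" and its "kwargs". Schema: {"type":"object","properties":{"deltas":{"type":"string"},"force":{"type":"number"},"only":{"type":"string"},"quiet":{"type":"boolean"},"lines":{"type":"string"}},"required":["deltas"],"additionalProperties":false}. deltas is a string of 1 to 20 rows, parted by a bar, with the numbers parted by commas; each row has 7 numbers: a rotation vector rx, ry, rz in units of 0.2 rad, then dx, dy, dz in mm, then the finger opening in m; each row shifts and turns the commanded pose from where the row before left it, along the tool's axes as they then stand; what a row does not reach is not made up. A row lasts 1/12 s, in which the tool goes at most 0.0417 m and 0.125 rad, less where a joint would pass 70% of its speed; a pose out of reach is approached as far as the arm can. The fingers move at their own pace and stop on an object; force is the grip in N (left out, the last holds). Time passes only in rows, so rows that do not move let the fingers close. The tool returns the time, the measured TCP pose, the force, the opening and the grip force at its end. only (a regular expression) keeps the lines of the reply that match it, lines (a string "A,B") keeps lines A to B, and quiet returns only ok. Input that does not fit is refused with a message, and nothing moves.
- bot.observe(): the state, without advancing time (a new reading comes with each control period).
- bot.camera(name): name is "scene" or "top" or "wrist"; returns the picture (480x640x3 uint8, blue, green, red); there is no depth.
- bot.camera_params(name): a dict with "mtx" (3x3 intrinsics, pixels), "rvec" (rotation vector, rad) and "tvec" (3), from world to camera coordinates, as OpenCV has them. Camera axes: x right, y down, z forward; pixel columns grow to the right and rows downward; lengths in m; the calibration is good to about 2 mm. A picture is of the moment at which its call begins: read the wrist's pose just before it. camera_params takes no time and is no camera call; for the wrist camera it gives the pose at the moment of the call.
- bot.finish_job(): hands the job in; it is judged then, once.
The state is a dict: "t": time; "joint_positions": joint angles; "joint_vel": joint speeds; "joint_efforts": joint torques, N m; "tool_pos": TCP position; "tcp_rot": TCP orientation; "contact_force": force on the tool from outside, world axes, zero at the start; "wrist_torque": the same for the moment, N m; "width": finger opening in m; "finger_force": force on a finger pad.
Only numpy, scipy, OpenCV 4.12 (cv2) and the standard library are available. Lean on these libraries where they do the work, as an engineer would, in place of code of your own. Each camera call takes 0.05 s, during which the arm holds its last target. There are 200 camera calls.

## Working session

There is one attempt and no reset: what is moved stays moved. The work goes in short steps, Python scripts to look and compute and a tool call to move; the robot and the scene stay as the last step left them, time stands still between calls to the robot, and variables do not carry over. Pictures are saved under pics/ and viewed, at most 10 in all, crops included, and the job is handed in when it is done.

```bash
ls; mkdir -p pics
```

Run:
```python
from station import bot
import cv2
s=bot.observe();print(s)
for n in("scene","top"):
    cv2.imwrite(f"pics/{n}0.png",bot.camera(n));print(n,bot.camera_params(n))
```

```text
pics
station.py
{'t': 0.0, 'joint_positions': array([9.91400957e-01, 3.13991213e-01, 4.49551514e-02, 1.30358302e+00,
       3.03211160e-05, 1.43119224e+00]), 'joint_vel': array([-0.00084024, -0.00013471,  0.00031862, -0.00038003, -0.00039315,
        0.00033992]), 'joint_efforts': array([-5.33996317e-04, -4.80627072e+01,  2.98534495e+01,  1.93874975e-02,
       -1.55497387e-04, -9.81053148e-06]), 'tool_pos': array([0.24452492, 0.51984776, 0.23040435]), 'tcp_rot': array([ 2.18127700e-01,  9.75919810e-01, -8.47780944e-04, -3.34818957e-04]), 'contact_force': array([-0.09854692, -0.85840033,  0.35684588]), 'wrist_torque': array([-0.02483419,  0.03458904,  0.01057757]), 'finger_force': 0.0, 'width': 0.08573965897204344}
scene {'mtx': array([[482.56606839,   0.        , 315.67579961],
       [  0.        , 482.56606839, 241.47326527],
       [  0.        ,   0.        ,   1.        ]]), 'rvec': array([ 1.5213723 ,  2.02046515, -0.83456491]), 'tvec': array([ 0.1375924 , -0.32716391,  1.20758642])}
top {'mtx': array([[620.37371785,   0.        , 322.70868814],
       [  0.        , 620.37371785, 240.60929755],
       [  0.        ,   0.        ,   1.        ]]), 'rvec': array([ 2.17529327, -2.17862682,  0.08586272]), 'tvec': array([0.0052835 , 0.53117136, 1.02478285])}
```

View pics/top0.png

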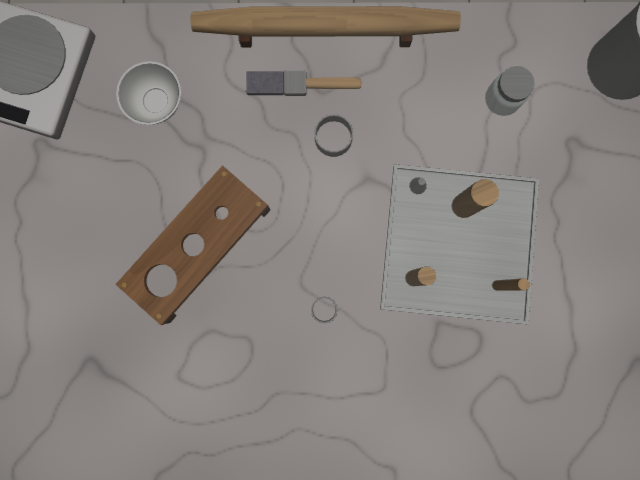

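View pics/scene0.png

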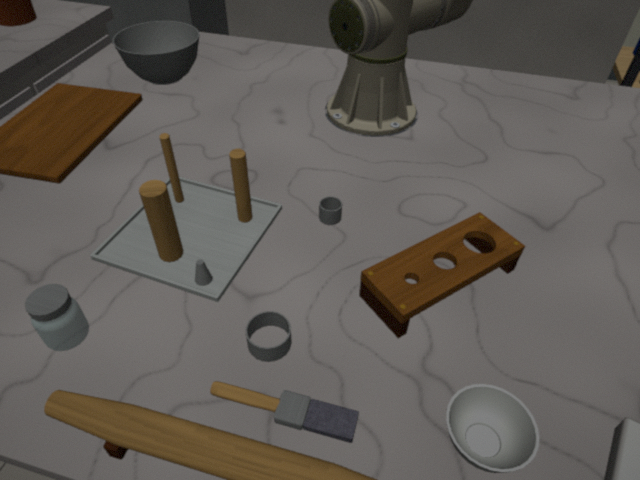

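The top view shows the medium pin's upper end near pixel (427,276), the thick pin at (485,194) and the thin one at (524,285). The gauge holes are at (161,281) wide, (193,244) middle and (222,213) narrow. The scene view agrees: the three pins stand on the tray, and the wide hole is nearest the robot.

Create h.py:
```python
import cv2,numpy as np
from scipy.spatial.transform import Rotation as R
def ray(P,uv,z):
    Rm=cv2.Rodrigues(P["rvec"])[0];c=-Rm.T@P["tvec"]
    q=cv2.undistortPoints(np.array([[uv]],float),P["mtx"],None)[0,0]
    d=Rm.T@np.array([*q,1]);return c+d*(z-c[2])/d[2]
def blob(mask,uv):
    cs=cv2.findContours(mask.astype(np.uint8),cv2.RETR_LIST,cv2.CHAIN_APPROX_NONE)[0]
    cs=[c for c in cs if len(c)>12]
    c=min(cs,key=lambda c:np.hypot(*(np.array(cv2.minEnclosingCircle(c)[0])-uv)))
    return cv2.fitEllipse(c)
```

Run:
```python
from h import *
from station import bot
im=cv2.imread("pics/top0.png");P=bot.camera_params("top")
hsv=cv2.cvtColor(im,cv2.COLOR_BGR2HSV)
print(hsv[276,427],hsv[276,413],hsv[194,485],hsv[210,465],hsv[281,161],hsv[244,193],hsv[262,178],hsv[150,350])
top=(hsv[...,1]>90)&(hsv[...,2]>125)
for n,uv in dict(med=(427,276),thick=(485,194),thin=(524,285)).items():
    e=blob(top,uv);p=ray(P,e[0],.154);print(n,e,p.round(4),ray(P,np.add(e[0],(e[1][0]/2,0)),.154)-p)
wood=(hsv[...,1]>90)
H={}
for n,uv in dict(wide=(161,281),mid=(193,244),nar=(222,213)).items():
    e=blob(wood,uv);H[n]=ray(P,e[0],.058);print(n,e,H[n].round(4))
print([np.linalg.norm(H[a]-H[b]) for a,b in(("wide","mid"),("mid","nar"))])
m=wood.astype(np.uint8)[160:330,110:275];
c=max(cv2.findContours(m,cv2.RETR_EXTERNAL,cv2.CHAIN_APPROX_NONE)[0],key=cv2.contourArea)+[110,160]
print(cv2.minAreaRect(c))
```

```text
[ 16  97 140] [16 64 68] [ 16  99 150] [17 74 69] [  8  15 135] [  8  15 138] [ 14 121 112] [ 11  14 145]
med ((426.2528076171875, 275.5572814941406), (16.24019432067871, 17.125038146972656), 125.49590301513672) [ 0.4685 -0.1478  0.154 ] [-1.74650639e-05 -1.18963762e-02  0.00000000e+00]
thick ((484.5177917480469, 192.52359008789062), (25.20315170288086, 25.541200637817383), 107.98633575439453) [ 0.5913 -0.236   0.154 ] [-3.81627890e-05 -1.86529818e-02  0.00000000e+00]
thin ((523.2228393554688, 283.90606689453125), (9.919901847839355, 10.297955513000488), 169.46487426757812) [ 0.4561 -0.2895  0.154 ] [-1.02262203e-05 -7.24899719e-03  0.00000000e+00]
wide ((161.1610565185547, 280.2820129394531), (32.044471740722656, 34.149932861328125), 20.672264099121094) [0.464  0.2665 0.058 ]
mid ((193.17030334472656, 244.50814819335938), (22.760873794555664, 24.032712936401367), 31.671672821044922) [0.5222 0.2155 0.058 ]
nar ((221.3883514404297, 212.68560791015625), (14.568592071533203, 15.113247871398926), 40.74802017211914) [0.5743 0.1701 0.058 ]
[np.float64(0.07736581481289978), np.float64(0.0691436122592864)]
((191.70166015625, 244.83148193359375), (61.32175827026367, 160.40284729003906), 41.987213134765625)
```
Threshold shrinks pin; edge pixels. Hole clearance for medium: 38-28 = 10 → ±5 mm. Good, with countersink. Also pin is measured 12 mm radius vs 14; threshold relaxed on lit side could shift. Contour points are pixel interior; ellipse ~1 px smaller diameter: 16.7+1=17.7 -> 28mm*620/(1.02-.154=.87)=20. Shift maybe 1 px toward unlit side. OK. Hole contours: what's seen through the hole depends on depth; see lower rim too. Use scene view to cross-check? Holes: the visible through-hole is intersection of top mouth (countersunk, diameter+10?) and bottom rim. Distances: 77.4 vs 78, 69.1 vs 70: consistent with plane ~0.052 (scale of 0.968...). Countersunk region is wood: the visible opening is the cylinder neck top at 0.055 (5mm deep) and bottom at 0.04. With hole size: wide 33+1... contour of a hole (RETR_LIST inner contour) lies on the wood pixels, so diameter = 33-1=32 px→ 32/620*(~0.97)=50 mm. vs 54, clipped by bottom edge. Camera at where? top cam centre approx (0.53,~0). Hole at x -0.07, y+0.27 off: bottom at 40 shifts toward camera relative to... seen intersect of top-neck circle and bottom circle (in the image, bottom circle is displaced toward image center by 15mm*0.27/1=4mm). So the visible lens center is at mean: z ≈ 0.0475 effective. So use z=0.0475 for mapping. Then shift: from .058 to .0475 → 1.05cm*0.27=2.8mm in y outward. So wide ≈ (0.463,0.2693). mid (0.522,0.2177).  Scale then: 77.4*(~0.977/0.967)=78.2; good. 69.9. 

Careful with the scale: shifts go in mm and turns go in units of 0.2 rad. That gives: -0.0283 m is -28.3, -0.027 m is -27.

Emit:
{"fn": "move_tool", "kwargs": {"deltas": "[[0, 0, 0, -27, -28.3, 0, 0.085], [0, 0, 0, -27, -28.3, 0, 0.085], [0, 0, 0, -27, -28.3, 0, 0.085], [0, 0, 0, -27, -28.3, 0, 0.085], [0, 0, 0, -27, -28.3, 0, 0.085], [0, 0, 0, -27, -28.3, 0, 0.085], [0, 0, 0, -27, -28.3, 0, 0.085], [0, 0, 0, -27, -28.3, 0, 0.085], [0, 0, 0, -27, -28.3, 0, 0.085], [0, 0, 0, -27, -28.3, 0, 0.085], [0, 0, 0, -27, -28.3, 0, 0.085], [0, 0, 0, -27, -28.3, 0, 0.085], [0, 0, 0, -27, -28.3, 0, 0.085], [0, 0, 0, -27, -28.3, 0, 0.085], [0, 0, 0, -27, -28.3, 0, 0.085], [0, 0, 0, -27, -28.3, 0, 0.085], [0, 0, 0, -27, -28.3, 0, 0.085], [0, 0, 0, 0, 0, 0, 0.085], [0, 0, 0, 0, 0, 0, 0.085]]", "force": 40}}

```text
refused: deltas: the value is not of type 'string' (schema: type "string"). Nothing was moved.
```

Refused on format, not on reach. It needs rows parted by a bar, with the numbers parted by commas.

Emit:
{"fn": "move_tool", "kwargs": {"deltas": "0,0,0,-27,-28.3,0,0.085 | 0,0,0,-27,-28.3,0,0.085 | 0,0,0,-27,-28.3,0,0.085 | 0,0,0,-27,-28.3,0,0.085 | 0,0,0,-27,-28.3,0,0.085 | 0,0,0,-27,-28.3,0,0.085 | 0,0,0,-27,-28.3,0,0.085 | 0,0,0,-27,-28.3,0,0.085 | 0,0,0,-27,-28.3,0,0.085 | 0,0,0,-27,-28.3,0,0.085 | 0,0,0,-27,-28.3,0,0.085 | 0,0,0,-27,-28.3,0,0.085 | 0,0,0,-27,-28.3,0,0.085 | 0,0,0,-27,-28.3,0,0.085 | 0,0,0,-27,-28.3,0,0.085 | 0,0,0,-27,-28.3,0,0.085 | 0,0,0,-27,-28.3,0,0.085 | 0,0,0,0,0,0,0.085 | 0,0,0,0,0,0,0.085", "force": 40}}

```text
t: 1.68
tool_pos: [0.4553, -0.1122, 0.2305]
tcp_rot: [0.22, 0.975, 0.0, -0.001]
contact_force: [-0.6, -0.6, 0.5]
width: 0.0848
finger_force: 0.0
```

Add to h.py:
```python
def off(s,t):
    r=R.from_quat(s["tcp_rot"]);return r.inv().apply(np.array(t)-s["tool_pos"]).round(4)
```

Run:
```python
from h import *
from station import bot
s=bot.observe();P=bot.camera_params("wrist");im=bot.camera("wrist");cv2.imwrite("pics/w1.png",im)
print(s["t"],s["tool_pos"],s["tcp_rot"],s["joint_positions"].round(2),P["tvec"],P["mtx"][0])
print(off(s,[.4685,-.148,.23]))
Rm=cv2.Rodrigues(P["rvec"])[0]
print(cv2.projectPoints(np.array([[.4685,-.1478,.154]]),P["rvec"],P["tvec"],P["mtx"],None)[0])
```

```text
1.6833 [ 0.45529748 -0.11215337  0.2305242 ] [ 2.20095422e-01  9.75478046e-01  2.61858298e-04 -7.20219426e-04] [-0.41  0.11 -0.21  1.25  0.    0.03] [-0.09355102 -0.47665354  0.25134811] [349.519511     0.         315.89226177]
[-0.0273 -0.0267  0.0005]
[[[277.52230171 290.45569121]]]
```

View pics/w1.png

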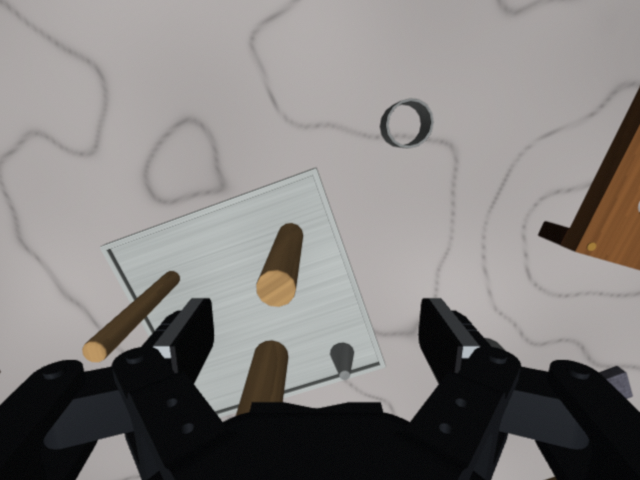

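The wrist view shows the medium pin's end near (276,288), against a predicted (277.5,290.5). The fingers are open on either side. I'll refine the position from this picture.

Run:
```python
from h import *
from station import bot
s=bot.observe();P=bot.camera_params("wrist");im=cv2.imread("pics/w1.png")
hsv=cv2.cvtColor(im,cv2.COLOR_BGR2HSV)
e=blob((hsv[...,1]>70)&(hsv[...,2]>120),(276,288));p=ray(P,e[0],.154)
im=cv2.imread("pics/top0.png");h2=cv2.cvtColor(im,cv2.COLOR_BGR2HSV)
e2=blob((h2[...,1]>70)&(h2[...,2]>100),(427,276));p2=ray(bot.camera_params("top"),e2[0],.154)
print(e,p,e2,p2,(p+p2)/2,off(s,[*(p+p2)[:2]/2,.097]))
```

```text
((275.53857421875, 287.9521484375), (34.85612106323242, 38.31907272338867), 104.20374298095703) [ 0.46579578 -0.14671937  0.154     ] ((426.3616638183594, 275.4700012207031), (16.899877548217773, 17.637996673583984), 131.5810089111328) [ 0.46864734 -0.14798578  0.154     ] [ 0.46722156 -0.14735257  0.154     ] [-0.0272 -0.0278  0.1335]
```

To row units: 0.025 m is 25, 0.02 m is 20.

Emit:
{"fn": "move_tool", "kwargs": {"deltas": "0,0,0,-13.6,-13.9,0,0.085 | 0,0,0,-13.6,-13.9,0,0.085 | 0,0,0,0,0,25,0.085 | 0,0,0,0,0,25,0.085 | 0,0,0,0,0,25,0.085 | 0,0,0,0,0,25,0.085 | 0,0,0,0,0,20,0.085 | 0,0,0,0,0,13.5,0.085 | 0,0,0,0,0,0,0.085 | 0,0,0,0,0,0,0.085", "force": 40}}

```text
t: 2.57
tool_pos: [0.4672, -0.1453, 0.0975]
tcp_rot: [0.217, 0.976, 0.0, -0.001]
contact_force: [0.5, 0.2, 0.6]
width: 0.085
finger_force: 0.0
```

Run:
```python
from h import *
from station import bot
s=bot.observe();P=bot.camera_params("wrist");im=bot.camera("wrist");cv2.imwrite("pics/w2.png",im)
print(off(s,[.4672,-.1474,.097]))
```

```text
[-0.0009 -0.0019  0.0005]
```

View pics/w2.png

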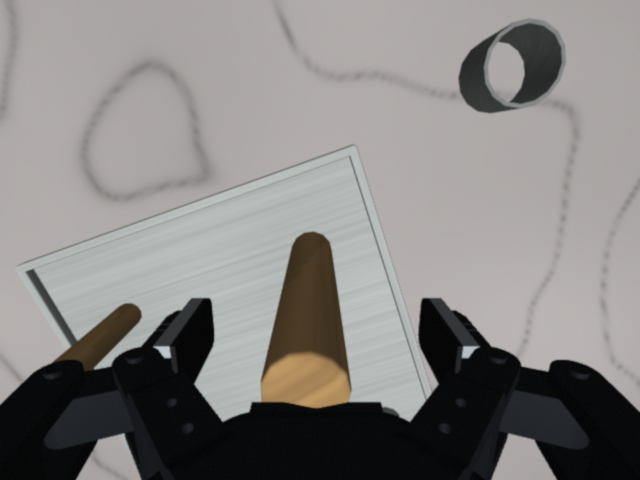

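The wrist view shows the pin upright between the open fingers. Its end is centred near column 306 against the finger midline at about 316, so it sits roughly 3 mm toward tool -y.

To row units: -0.003 m is -3, -0.001 m is -1.

Emit:
{"fn": "move_tool", "kwargs": {"deltas": "0,0,0,-1,-3,0,0.085 | 0,0,0,0,0,0,0.085 | 0,0,0,0,0,0,0.05 | 0,0,0,0,0,0,0.04 | 0,0,0,0,0,0,0.034 | 0,0,0,0,0,0,0.03 | 0,0,0,0,0,0,0.02 | 0,0,0,0,0,0,0.02 | 0,0,0,0,0,0,0.02 | 0,0,0,0,0,0,0.02 | 0,0,0,0,0,0,0.02", "force": 40}}

```text
t: 3.53
tool_pos: [0.4679, -0.1503, 0.098]
tcp_rot: [0.218, 0.976, 0.0, 0.0]
contact_force: [-0.5, 1.3, 3.0]
width: 0.0273
finger_force: 39.4
```

Emit:
{"fn": "move_tool", "kwargs": {"deltas": "0,0,0,0,0,-10,0.02 | 0,0,0,0,0,-20,0.02 | 0,0,0,0,0,-20,0.02 | 0,0,0,0,0,-20,0.02 | 0,0,0,0,0,-20,0.02 | 0,0,0,0,0,-20,0.02 | 0,0,0,0,0,-10,0.02 | 0,0,0,0,0,0,0.02 | 0,0,0,0,0,0,0.02"}}

```text
t: 4.28
tool_pos: [0.4678, -0.1505, 0.2178]
tcp_rot: [0.218, 0.976, -0.0, 0.0]
contact_force: [0.4, 0.9, -0.6]
width: 0.0272
finger_force: 39.3
```

Emit:
{"fn": "move_tool", "kwargs": {"deltas": "0,0,0,7,13.5,0,0.02 | 0,0,0,13,27,0,0.02 | 0,0,0,13,27,0,0.02 | 0,0,0,13,27,0,0.02 | 0,0,0,13,27,0,0.02 | 0,0,0,13,27,0,0.02 | 0,0,0,13,27,0,0.02 | 0,0,0,13,27,0,0.02 | 0,0,0,13,27,0,0.02 | 0,0,0,13,27,0,0.02 | 0,0,0,13,27,0,0.02 | 0,0,0,13,27,0,0.02 | 0,0,0,13,27,0,0.02 | 0,0,0,13,27,0,0.02 | 0,0,0,7,13.5,0,0.02 | 0,0,0,0,0,0,0.02 | 0,0,0,0,0,0,0.02 | 0,0,0,0,0,0,0.02 | 0,0,0,0,0,0,0.02"}}

```text
t: 5.87
tool_pos: [0.4628, 0.2686, 0.2171]
tcp_rot: [0.219, 0.976, -0.0, -0.001]
contact_force: [-0.2, -0.4, -0.1]
width: 0.0267
finger_force: 39.5
```

Run:
```python
from h import *
from station import bot
s=bot.observe()
P=bot.camera_params("wrist");W=bot.camera("wrist");S=bot.camera("scene");T=bot.camera("top")
cv2.imwrite("pics/w3.png",W);cv2.imwrite("pics/s3.png",S);cv2.imwrite("pics/t3.png",T)
print(s["tool_pos"],off(s,[.463,.2693,.218]))
cv2.imwrite("pics/c3.png",np.hstack([W[::,120:520],S[100:340,340:600].repeat(2,0).repeat(2,1)[:, :400]]))
```

```text
[0.46280744 0.26856081 0.21711571] [ 0.0001  0.0007 -0.0009]
```

View pics/c3.png

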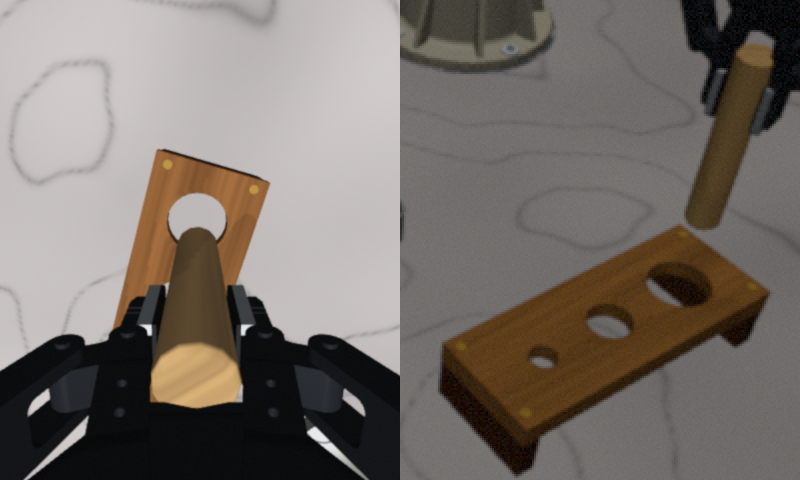

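The left panel (wrist) shows the pin's lower end just beside the wide hole, which is near (197,222). The right panel (scene) shows the held pin above the gauge. Next I'll measure the pin's tilt and the hole positions in several views.

Run:
```python
from h import *
from station import bot
s=bot.observe();C={n:bot.camera_params(n) for n in("scene","top","wrist")}
im=cv2.imread("pics/s3.png");h=cv2.cvtColor(im,cv2.COLOR_BGR2HSV)
pj=lambda n,p:cv2.projectPoints(np.array(p,float),C[n]["rvec"],C[n]["tvec"],C[n]["mtx"],None)[0].reshape(-1,2).round(1)
# pin axis in scene
m=(h[...,1]>90)
for v in (140,155,170,185,200,205):
    u=np.where(m[v,470:535])[0]+470
    print(v,u.min(),u.max(),(u.min()+u.max())/2, im[v,485+0*v].tolist())
x,y,z=s["tool_pos"]
print("pred axis",pj("scene",[[x,y,zz] for zz in (.12,.16,.2,.24,.27)]))
# holes in scene (neck/bottom effective)
w=m
for n,uv,xy in (("wide",(480,243),(.463,.2693)),("mid",(445,261),(.522,.2177)),("nar",(412,278),(.5745,.172))):
    e=blob((cv2.imread("pics/scene0.png",0)<0)|(cv2.cvtColor(cv2.imread("pics/scene0.png"),cv2.COLOR_BGR2HSV)[...,1]>90),uv)
    print(n,e[0],e[1],ray(C["scene"],e[0],.0475).round(4),"top est",xy,pj("scene",[[*xy,.0475]]))
hw=cv2.cvtColor(cv2.imread("pics/w3.png"),cv2.COLOR_BGR2HSV)
# wrist: pin sides and predicted
m=hw[...,1]>70
print("wrist pred axis",pj("wrist",[[x,y,zz] for zz in (.124,.2,.274)]), "hole rim .06",pj("wrist",[[.463,.2693,.0475]]))
for v in(245,260,290,330,380):
    u=np.where(m[v,265:365])[0]+265;print(v,u.min(),u.max(),(u.min()+u.max())/2)
```

```text
140 494 533 513.5 [104, 105, 110]
155 497 529 513.0 [96, 98, 101]
170 495 513 504.0 [109, 110, 115]
185 490 508 499.0 [111, 115, 117]
200 485 502 493.5 [33, 49, 64]
205 483 500 491.5 [33, 54, 66]
pred axis [[489.2 211.4]
 [496.2 191.3]
 [503.8 169.7]
 [512.  146.2]
 [518.6 127.2]]
wide (470.3755798339844, 245.8087158203125) (7.087398529052734, 23.973155975341797) [0.4706 0.2569 0.0475] top est (0.463, 0.2693) [[478.2 244.2]]
mid (443.7371520996094, 262.9646911621094) (11.518610000610352, 22.935131072998047) [0.5227 0.2177 0.0475] top est (0.522, 0.2177) [[443.8 262.7]]
nar (410.4710998535156, 280.6098937988281) (6.670648097991943, 12.93761920928955) [0.5751 0.1714 0.0475] top est (0.5745, 0.172) [[410.9 280.4]]
wrist pred axis [[316.5 244.6]
 [316.9 288.5]
 [317.7 391.3]] hole rim .06 [[316.8 220.2]]
245 265 364 314.5
260 265 363 314.0
290 265 349 307.0
330 279 354 316.5
380 270 362 316.0
```

Both views put the middle hole at (0.522, 0.2177). The held pin is vertical and in line with the TCP. Lowering it into the wide hole now.

To row units: 0.015 m is 15, 0.01 m is 10.

Emit:
{"fn": "move_tool", "kwargs": {"deltas": "0,0,0,0,0.7,10,0.02 | 0,0,0,0,0,15,0.02 | 0,0,0,0,0,15,0.02 | 0,0,0,0,0,15,0.02 | 0,0,0,0,0,15,0.02 | 0,0,0,0,0,15,0.02 | 0,0,0,0,0,15,0.02 | 0,0,0,0,0,10,0.02 | 0,0,0,0,0,5,0.02 | 0,0,0,0,0,3,0.02 | 0,0,0,0,0,0,0.02 | 0,0,0,0,0,0,0.02"}}

```text
t: 7.02
tool_pos: [0.4638, 0.2704, 0.1003]
tcp_rot: [0.218, 0.976, 0.0, 0.0]
contact_force: [0.2, -0.8, -0.2]
width: 0.0267
finger_force: 39.5
```

Emit:
{"fn": "move_tool", "kwargs": {"deltas": "0,0,0,0,0,1,0.02 | 0,0,0,0,0,1,0.02 | 0,0,0,0,0,1,0.02 | 0,0,0,0,0,1,0.02 | 0,0,0,0,0,0,0.02 | 0,0,0,0,0,0,0.02"}}

```text
t: 7.52
tool_pos: [0.4634, 0.2703, 0.0958]
tcp_rot: [0.218, 0.976, 0.0, -0.0]
contact_force: [0.3, 0.4, -0.3]
width: 0.027
finger_force: 39.5
```

Emit:
{"fn": "move_tool", "kwargs": {"deltas": "0,0,0,0,0,1,0.02 | 0,0,0,0,0,0.5,0.02 | 0,0,0,0,0,0,0.02 | 0,0,0,0,0,0,0.02"}}

```text
t: 7.85
tool_pos: [0.4634, 0.2703, 0.0943]
tcp_rot: [0.218, 0.976, 0.0, -0.0]
contact_force: [-0.5, -0.1, -0.6]
width: 0.0268
finger_force: 39.5
```

Emit:
{"fn": "move_tool", "kwargs": {"deltas": "0,0,0,0,0,0.5,0.02 | 0,0,0,0,0,0.5,0.02 | 0,0,0,0,0,0,0.02 | 0,0,0,0,0,0,0.02"}}

```text
t: 8.18
tool_pos: [0.4637, 0.2704, 0.094]
tcp_rot: [0.218, 0.976, 0.0, 0.0]
contact_force: [-0.8, -1.2, 5.8]
width: 0.027
finger_force: 39.8
```

Contact is 5.8 N with the TCP at 0.094, so the pin stands on the counter in the wide hole. Next: lift it out and step to the middle hole.

Run:
```python
from station import bot
import cv2;cv2.imwrite("pics/s4.png",bot.camera("scene"))
```

Emit:
{"fn": "move_tool", "kwargs": {"deltas": "0,0,0,0,0,-5,0.02 | 0,0,0,0,0,-15,0.02 | 0,0,0,0,0,-15,0.02 | 0,0,0,0,0,-15,0.02 | 0,0,0,0,0,-15,0.02 | 0,0,0,0,0,-15,0.02 | 0,0,0,0,0,-15,0.02 | 0,0,0,0,0,-5,0.02 | 0,0,0,0,0,0,0.02 | 0,0,0,0,0,0,0.02 | 0,0,0,-7.5,-2.3,0,0.02 | 0,0,0,-15,-4.6,0,0.02 | 0,0,0,-15,-4.6,0,0.02 | 0,0,0,-15,-4.6,0,0.02 | 0,0,0,-15,-4.6,0,0.02 | 0,0,0,-7.5,-2.3,0,0.02 | 0,0,0,0,0,0,0.02 | 0,0,0,0,0,0,0.02 | 0,0,0,0,0,0,0.02 | 0,0,0,0,0,0,0.02"}}

```text
t: 9.9
tool_pos: [0.5209, 0.2179, 0.1933]
tcp_rot: [0.218, 0.976, 0.0, -0.0]
contact_force: [0.1, 0.7, -0.9]
width: 0.0267
finger_force: 39.5
```

Run:
```python
from h import *
from station import bot
s=bot.observe();print(off(s,[.522,.2177,.194]),s["tool_pos"])
P=bot.camera_params("scene");W=bot.camera("wrist");S=bot.camera("scene");cv2.imwrite("pics/s5.png",S)
x,y,z=s["tool_pos"];zz=np.arange(.1,.2,.02)
print(cv2.projectPoints(np.array([[x,y,k] for k in zz]),P["rvec"],P["tvec"],P["mtx"],None)[0].reshape(-1,2).round(1).tolist())
S4=cv2.imread("pics/s4.png")
cv2.imwrite("pics/c5.png",np.hstack([S4[100:340,400:560].repeat(2,0).repeat(2,1),W[:,200:440][:, :],S[100:340,380:500].repeat(2,0).repeat(2,1)]))
```

```text
[-0.0011  0.0003 -0.0007] [0.52089461 0.21791175 0.19328693]
[[450.7, 238.8], [453.5, 229.3], [456.4, 219.4], [459.4, 209.1], [462.5, 198.4]]
```

View pics/c5.png

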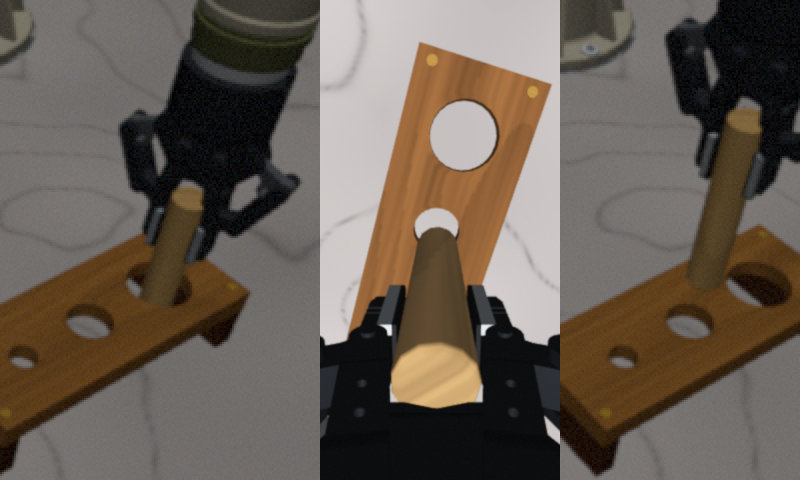

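The left panel shows the pin standing in the wide hole. The middle panel (wrist) shows the middle hole at (436,227), in line with the pin, and the right panel shows the pin above the middle hole. Lowering it.

To row units: 0.01 m is 10, 0.007 m is 7.

Emit:
{"fn": "move_tool", "kwargs": {"deltas": "0,0,0,-1,0.3,10,0.02 | 0,0,0,0,0,10,0.02 | 0,0,0,0,0,10,0.02 | 0,0,0,0,0,10,0.02 | 0,0,0,0,0,7,0.02 | 0,0,0,0,0,5,0.02 | 0,0,0,0,0,5,0.02 | 0,0,0,0,0,0,0.02 | 0,0,0,0,0,0,0.02"}}

```text
t: 10.75
tool_pos: [0.5224, 0.2173, 0.1361]
tcp_rot: [0.218, 0.976, -0.0, -0.0]
contact_force: [0.2, 0.7, -0.3]
width: 0.0272
finger_force: 39.5
```

Run:
```python
from h import *
from station import bot
s=bot.observe();print(off(s,[.522,.2177,.095]),s["tool_pos"])
```

```text
[0.0005 0.0001 0.0411] [0.52243112 0.21734852 0.13613256]
```

Bottom at about 42 mm, inside the bore with no contact. Continuing down.

To row units: 0.01 m is 10, 0.008 m is 8.

Emit:
{"fn": "move_tool", "kwargs": {"deltas": "0,0,0,0,0,8,0.02 | 0,0,0,0,0,10,0.02 | 0,0,0,0,0,10,0.02 | 0,0,0,0,0,7,0.02 | 0,0,0,0,0,3,0.02 | 0,0,0,0,0,2,0.02 | 0,0,0,0,0,0,0.02 | 0,0,0,0,0,0,0.02 | 0,0,0,0,0,0.5,0.02 | 0,0,0,0,0,0.5,0.02 | 0,0,0,0,0,0,0.02 | 0,0,0,0,0,0,0.02"}}

```text
t: 11.75
tool_pos: [0.5226, 0.2174, 0.0956]
tcp_rot: [0.218, 0.976, 0.0, 0.0]
contact_force: [-0.1, 0.7, -0.4]
width: 0.027
finger_force: 39.5
```

Emit:
{"fn": "move_tool", "kwargs": {"deltas": "0,0,0,0,0,0.5,0.02 | 0,0,0,0,0,0.5,0.02 | 0,0,0,0,0,0.3,0.02 | 0,0,0,0,0,0,0.02 | 0,0,0,0,0,0,0.02"}}

```text
t: 12.17
tool_pos: [0.5225, 0.2174, 0.0941]
tcp_rot: [0.218, 0.976, 0.0, 0.0]
contact_force: [-0.0, 0.2, -0.1]
width: 0.0274
finger_force: 39.6
```

Emit:
{"fn": "move_tool", "kwargs": {"deltas": "0,0,0,0,0,0.3,0.02 | 0,0,0,0,0,0.3,0.02 | 0,0,0,0,0,0,0.02 | 0,0,0,0,0,0,0.02"}}

```text
t: 12.5
tool_pos: [0.5228, 0.2174, 0.094]
tcp_rot: [0.218, 0.976, 0.0, 0.0]
contact_force: [-0.6, -0.2, 5.4]
width: 0.0273
finger_force: 39.9
```

Emit:
{"fn": "move_tool", "kwargs": {"deltas": "0,0,0,0,0,0,0.028 | 0,0,0,0,0,0,0.03 | 0,0,0,0,0,0,0.033 | 0,0,0,0,0,0,0.036 | 0,0,0,0,0,0,0.04 | 0,0,0,0,0,0,0.05 | 0,0,0,0,0,0,0.06 | 0,0,0,0,0,0,0.07 | 0,0,0,0,0,0,0.075 | 0,0,0,0,0,0,0.075 | 0,0,0,0,0,0,0.075 | 0,0,0,0,0,0,0.075", "force": 20}}

```text
t: 13.5
tool_pos: [0.5225, 0.2174, 0.0934]
tcp_rot: [0.218, 0.976, 0.0, 0.0]
contact_force: [0.2, -1.1, 0.0]
width: 0.0749
finger_force: 0.0
```

Run:
```python
from station import bot
import cv2,numpy as np
W=bot.camera("wrist");S=bot.camera("scene")
cv2.imwrite("pics/c6.png",np.hstack([W[:,120:520],S[100:340,340:540].repeat(2,0).repeat(2,1)]))
```

```text
(no output)
```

View pics/c6.png

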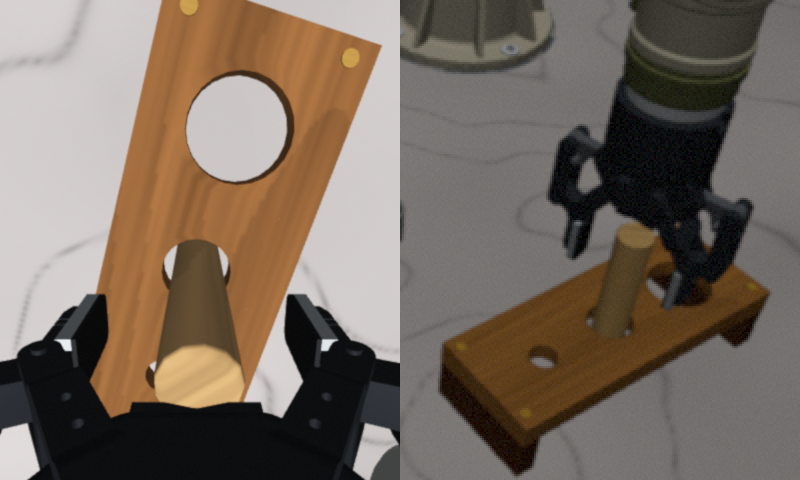

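The fingers are open and clear on both sides. The pin stands upright in the middle hole, at (197,260) in the left panel and (610,320) in the right. Retracting straight up.

To row units: -0.025 m is -25, -0.02 m is -20.

Emit:
{"fn": "move_tool", "kwargs": {"deltas": "0,0,0,0,0,-5,0.075 | 0,0,0,0,0,-15,0.075 | 0,0,0,0,0,-20,0.075 | 0,0,0,0,0,-25,0.075 | 0,0,0,0,0,-25,0.075 | 0,0,0,0,0,-25,0.075 | 0,0,0,0,0,-25,0.075 | 0,0,0,0,0,-10,0.075 | 0,0,0,0,0,0,0.075 | 0,0,0,0,0,0,0.075 | 0,0,0,0,0,0,0.075"}}

```text
t: 14.52
tool_pos: [0.5218, 0.2172, 0.2417]
tcp_rot: [0.218, 0.976, -0.001, -0.001]
contact_force: [0.0, -0.5, -0.7]
width: 0.0749
finger_force: 0.0
```

Run:
```python
from station import bot
import cv2
cv2.imwrite("pics/s7.png",bot.camera("scene"))
```

```text
(no output)
```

View pics/s7.png

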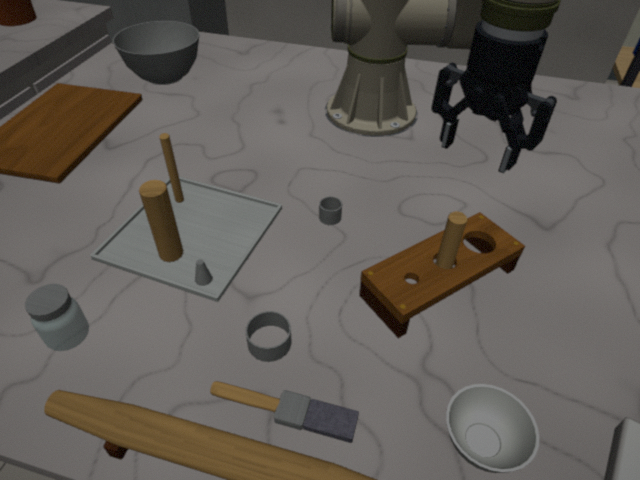

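The pin stands upright in the middle hole at (450,242). The thick pin at (160,222) and the thin pin at (172,168) stand where they were, and the gripper is clear.

```bash
python3 -c "
from station import bot
print(bot.finish_job())"
```

```text
the job is handed in; nothing more can be done
None
```

The medium pin was lowered through the wide hole until it touched the counter, still in the grip, then lifted out and left standing upright in the middle hole; the other two pins were not touched, and the job was handed in at about 14.6 s.

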